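# Lock the keyed lid on the sugar jar

## Task

Close the hexagonal glass sugar jar in the chrome stand: take the silicone lid with the straight wing grip off its wooden rest, set it on the jar with its key bar dropped through the slot in the mouth so that the lid sits flat, then turn it a quarter turn, either way, so that the wing grip lies across the slot and the lid is locked. Let go and leave the lid with the round knob on its rest.

Things in the scene. Friction and masses are not known exactly. Their poses are not given: they have to be found in the camera images.
- wing_grip (a point): Grip point of the lid to use (grey silicone disc 76 mm across, 8 thick, 90 g; starts on a wooden ring 26 high, 72 across). Its grip is a straight upright wing 46 long (own x), 12 thick (own y), 44 high. The point is on the wing's middle line, 24 above the disc's top, 20 below the wing's top, 32 above the disc's underside. z up. Lift straight up 30 mm or more to clear the ring.
- key_bar (a point): Centre of the same lid's steel key bar: 46 mm long (own x, in line with the wing), 10 wide, 8 high, hung 9 mm below the disc on a round stem 12 mm across. Straight below wing_grip, 45 mm. Hidden inside the wooden ring at the start.
- jar_mouth (a point): Centre of the slot, on the top face of the flat 5 mm steel mouth plate, 97 mm above the tray, z up. Slot 60 mm long (own x, towards two corners of the jar), 26 wide (own y), edged dark; 30 mm free below for the key to turn, no stop. Hexagonal jar 88 across flats with sugar cubes, fixed in a round chrome stand 124 across. Lid seated flat: wing_grip is 32 above this point.
- knob_grip (a point): Bystander, leave it: middle of the round knob (32 mm across, 38 high) of the other grey lid (disc 76 mm across, 90 g, no key), on a like wooden ring. 24 mm above its disc's top.
There are look-alikes about, which are no part of the job. What is shaped like the part that bears wing_grip but red is not meant.

How it is judged:
By the outcome, as a careful person would: the job done as asked, in the order asked, and still so for the second after the job is handed in, with the robot touching nothing.
It also fails if it takes over 51 s, if anything falls off the work surface, if the arm or the gripper's body presses on something with over 40 N, if the wrist force passes 120 N, or if a joint passes its speed limit or range.

## Robot

A 6-joint arm with a two-finger parallel gripper is mounted at the origin on the work surface. World frame = base frame: x ahead of the robot, y to its left, z up, the work surface at z = 0. Lengths are in mm, angles in rad, forces in N, time in s.
With the tool pointing down it reaches from about 275 to 750 mm from the base axis. Payload 10.2 kg.
Tool frame: the origin (TCP) lies midway between the tips of the shut fingers; the grasp point (between the pads) lies 19 mm behind it; z points along the fingers, y is the line along which they close (so a half turn about z gives the same grasp; the last joint's range is limited). The gripper opens to 85 mm and grips with 20 to 120 N. Pads are 22 mm wide; open, the fingers measure 114 mm over their backs; the gripper's body (76 mm by 85 mm) begins 54 mm behind the grasp point. The pads swing forward as they close: fully open they stand 13 mm farther back than shut.
Start: joints at [-1.454, 0.313, 1.498, -0, 1.331, -0.223], TCP at [174.969, -494.992, 231.294] pointing down, gripper open.
Joint ranges: [-2.94, 2.94], [-0.97, 2.17], [0.19, 2.56], [-1.23, 4.37], [0.02, 3.11], [-2.88, 2.88]. Speed limits (rad/s): [2.39, 2.39, 3.01, 3.14, 3.14, 3.14].

## Interface

Orientations are given as a unit quaternion [w, x, y, z].
In Python, from rig import ctrl gives the robot as it stands.
- The arm moves only by the tool send_rows, never from a script. Its argument "targets" is a list of rows, each an object with "offset": the shift along the world's x, y, z in cm, a list of three; "spin": the turn about the world's z in rad. A call has 1 to 8 rows; each row is the pose to reach, as a shift and turn from the pose commanded when the call began; what a row does not reach only later rows make up. A row lasts 1/12 s, in which the tool goes at most 41.7 mm and 7.16 degrees, less where a joint would pass 70% of its speed; a pose out of reach is approached as far as the arm can. A call with a gripper value outside its range is refused whole. "grip" is the opening, from 0 (shut) to 1 (fully open), set as the call begins (left out, the last holds). The fingers move at their own pace and stop on an object; "squeeze" is the grip in N (left out, the last holds). Time passes only in rows, so rows that repeat a pose let the fingers close. It gives the time, the measured TCP pose, the force, the opening and the grip force at its end, in the units of the state.
- ctrl.sense(): the state, without advancing time (a new reading comes with each control period).
- ctrl.capture(name): name is "scene" or "top" or "wrist"; returns (picture, depth): 384x512x3 uint8, red, green, blue; 384x512 float32, mm along the optical axis (not along the pixel's ray), 0 where there is no reading.
- ctrl.calibration(name): a dict with "fx", "fy", "cx", "cy" (pixels), "view" (4x4, takes a point from world to camera coordinates); the wrist camera has in their place "mount" (4x4, takes a point from camera to tool coordinates, whose origin is the TCP and whose axes are the flange's). Camera axes: x right, y down, z forward; pixel columns grow to the right and rows downward; lengths in mm; the calibration is good to about 2 mm. The wrist camera is an equidistant fisheye: a pixel r from the principal point sees the ray r / f radians off the axis. A picture is of the moment at which its call begins: read the wrist's pose just before it. calibration takes no time and is no camera call.
- ctrl.finish_job(): hands the job in; it is judged then, once.
Trained networks look in the newest picture that a camera, given by its name, has taken for a name from the list of things; names that differ only in an ending like _2 or _b are one class to them, and where a whole thing is asked for, a point or a joint stands for the part that bears it (a point fixed in the world has none). Each returns a list of dicts, best first, with "conf" (0 to 1); they miss things now and then, are a little off and sometimes report something else, mostly with a low value. They report only what shows in the picture. A call takes as long as a camera call. They do not tell look-alikes from the thing itself.
- ctrl.search_frame(camera, query): "box" ([left, top, right, bottom] in pixels, round what is visible of it).
- ctrl.place_of(camera, query): "uv" ([column, row] in pixels: a listed point, or the origin of a listed thing).
The state is a dict: "time_s": time; "joints": joint angles; "dq": joint speeds; "tau": joint torques, N m; "eef_pos": TCP position; "ee_rot": TCP orientation; "force": force on the tool from outside, world axes, zero at the start; "wrist_torque": the same for the moment, N m; "grip_width": opening from 0.0 (shut) to 1.0 (fully open); "grip_force": force on a finger pad.
Only numpy, scipy, OpenCV 4.12 (cv2) and the standard library are available. Lean on these libraries where they do the work, as an engineer would, in place of code of your own. Each camera call takes 0.05 s, during which the arm holds its last target. There are 200 camera calls.

## Working session

There is one attempt and no reset: what is moved stays moved. The work goes in short steps, Python scripts to look and compute and a tool call to move; the robot and the scene stay as the last step left them, time stands still between calls to the robot, and variables do not carry over. Pictures are saved under pics/ and viewed, at most 10 in all, crops included, and the job is handed in when it is done.

Besides the shell and the picture viewer there is one more tool, called after ">>>" by a JSON object that holds its "fn" and its "kwargs", one argument or row to a line. send_rows: Moves the arm, as the interface text tells. Its arguments: {"type":"object","properties":{"targets":{"type":"array"},"grip":{"type":"number"},"squeeze":{"type":"number"}},"required":["targets"]}

```bash
mkdir -p pics; ls; cat > h.py <<'E'
import numpy as np, cv2
from rig import ctrl
def world(cam,uv,depth,win=2):
    c=ctrl.calibration(cam); u,v=uv; i,j=int(round(v)),int(round(u))
    p=depth[max(i-win,0):i+win+1,max(j-win,0):j+win+1]; d=np.median(p[p>0])
    X=np.array([(u-c['cx'])/c['fx']*d,(v-c['cy'])/c['fy']*d,d,1])
    return (np.linalg.inv(c['view'])@X)[:3]
def cloud(cam,depth):
    c=ctrl.calibration(cam); v,u=np.indices(depth.shape)
    X=np.stack([(u-c['cx'])/c['fx']*depth,(v-c['cy'])/c['fy']*depth,depth,np.ones_like(depth)],-1)
    return (X@np.linalg.inv(c['view']).T)[...,:3]
E
python3 - <<'E'
from h import *
s=ctrl.sense(); print(s['time_s'],s['eef_pos'],s['ee_rot'])
for cam in ('top','scene'):
    im,d=ctrl.capture(cam); np.savez(f'{cam}0.npz',im=im,d=d)
    cv2.imwrite(f'pics/{cam}0.png',im[...,::-1])
    for q in ('wing_grip','jar_mouth','knob_grip'):
        for r in ctrl.place_of(cam,q)[:4]: print(cam,q,np.round(r['uv'],1),round(r['conf'],2),world(cam,r['uv'],d).round(0))
E
```

```text
pics
0.0 [ 174.91797309 -494.73860234  230.71324541] [-6.48585186e-04  9.85602110e-01  1.69080040e-01  2.20071500e-05]
top wing_grip [160.7 217.9] 0.84 [452. 301.  70.]
top jar_mouth [386.1 198.3] 0.87 [ 506. -302.   34.]
top knob_grip [231.2 215.1] 0.9 [458. 115.  72.]
scene wing_grip [335.4 218.4] 0.67 [459. 301.  76.]
scene wing_grip [387.6 246.8] 0.63 [454. 455.  63.]
scene jar_mouth [158.8 136.4] 0.76 [ 482. -318.   59.]
scene knob_grip [276.7 190.5] 0.59 [463. 116.  71.]
```

View pics/top0.png

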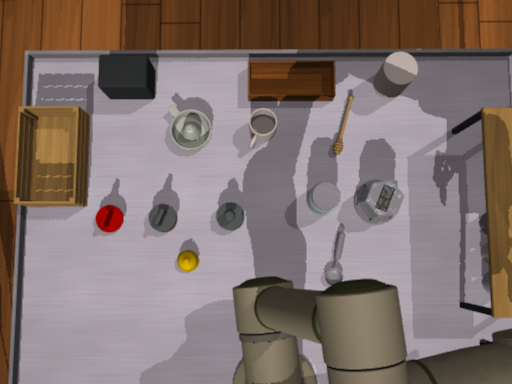

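View pics/scene0.png

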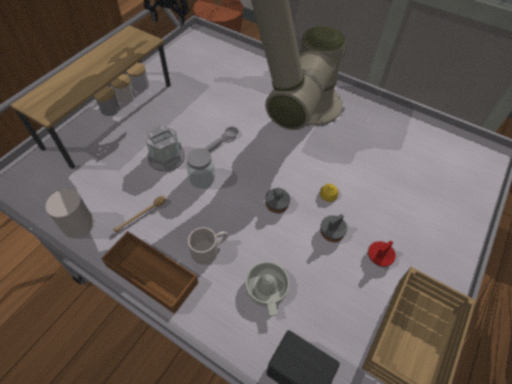

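```bash
python3 - <<'E'
from h import *
a=np.load('top0.npz'); im,d=a['im'],a['d']; P=cloud('top',d)
c=ctrl.calibration('top'); print({k:np.round(v,3) for k,v in c.items()})
for cam in('top','scene'):
    a=np.load(cam+'0.npz'); Q=cloud(cam,a['d']); 
    m=(abs(Q[...,0]-455)<45)&(abs(Q[...,1]-301)<45)
    for lo,hi in((25,42),(50,68),(68,90)):
        s=Q[m&(Q[...,2]>lo)&(Q[...,2]<hi)]; 
        if len(s)>4:
            (cx,cy),wh,an=cv2.minAreaRect(s[:,:2].astype(np.float32)); w,v=np.linalg.eigh(np.cov(s[:,:2].T))
            print(cam,lo,len(s),s.mean(0).round(1),(round(cx,1),round(cy,1)),np.round(wh,1),round(an,1),'pca deg',np.degrees(np.arctan2(v[1,1],v[0,1])).round(1),s[:,2].max().round(1))
    m=(abs(Q[...,0]-500)<70)&(abs(Q[...,1]+305)<70)
    print(np.histogram(Q[m][:,2],bins=np.arange(-10,130,7)))
t=np.hstack([cv2.resize(im[170:230,350:420],None,fx=7,fy=7,interpolation=cv2.INTER_CUBIC)[:, :490],cv2.resize(im[195:240,140:180],None,fx=7,fy=7,interpolation=cv2.INTER_CUBIC)[:300].copy() if 0 else cv2.resize(im[190:250,140:180],None,fx=7,fy=7,interpolation=cv2.INTER_CUBIC)])
cv2.imwrite('pics/crop.png',t[...,::-1])
E
```

```text
{'fx': np.float64(491.596), 'fy': np.float64(491.596), 'cx': np.float64(254.098), 'cy': np.float64(201.931), 'view': array([[-2.000000e-03, -1.000000e+00, -8.000000e-03,  5.669900e+01],
       [-9.940000e-01,  3.000000e-03, -1.060000e-01,  4.974920e+02],
       [ 1.060000e-01,  8.000000e-03, -9.940000e-01,  1.314717e+03],
       [ 0.000000e+00,  0.000000e+00,  0.000000e+00,  1.000000e+00]])}
top 25 494 [456.1 301.7  34.9] (455.5, 303.7) [73.1 75.1] 1.6 pca deg 68.9 41.8
top 50 21 [454.9 298.3  58.6] (454.7, 298.1) [ 2.2 41.3] 66.8 pca deg 156.7 67.7
top 68 91 [456.6 302.6  77.7] (456.8, 303.3) [13.2 44.5] 67.6 pca deg 156.0 84.3
(array([135, 707, 258, 120,  20,  40,  92, 108,  65,  22,  21,  22,  19,
        20, 172, 626,  22,   0,   0]), array([-10,  -3,   4,  11,  18,  25,  32,  39,  46,  53,  60,  67,  74,
        81,  88,  95, 102, 109, 116, 123]))
scene 25 385 [463.3 303.9  33.6] (458.2, 302.0) [75.4 72.5] 86.0 pca deg 92.1 41.8
scene 50 37 [465.1 303.1  59.1] (460.9, 306.4) [11.1 44.8] 52.7 pca deg 149.9 67.0
scene 68 77 [458.9 302.8  75.8] (457.1, 302.5) [12.1 46.2] 67.6 pca deg 156.1 80.4
(array([ 44, 276, 165,  64,  22,  45,  84,  62,  65,  70,  57,  48,  50,
        47, 177, 300,   1,   0,   0]), array([-10,  -3,   4,  11,  18,  25,  32,  39,  46,  53,  60,  67,  74,
        81,  88,  95, 102, 109, 116, 123]))
```

View pics/crop.png

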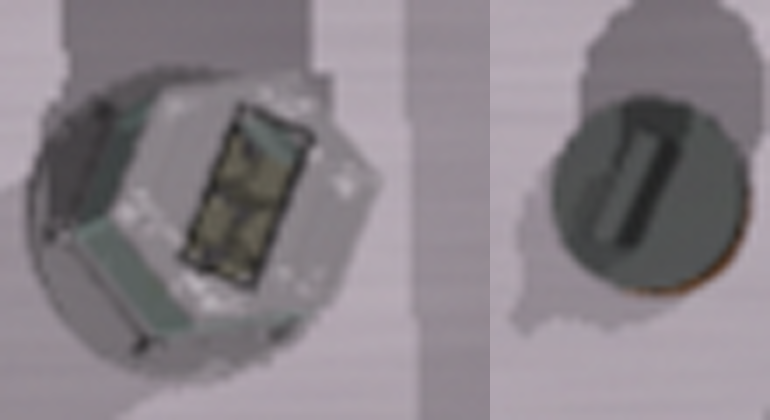

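```bash
python3 - <<'E'
from h import *
def ray(cam,uv,z):
    c=ctrl.calibration(cam); M=np.linalg.inv(c['view']); o=M[:3,3]; r=M[:3,:3]@[(uv[0]-c['cx'])/c['fx'],(uv[1]-c['cy'])/c['fy'],1]
    return o+r*(z-o[2])/r[2]
q=[ray('top',(x/7+350-.43,y/7+170-.43),97)[:2] for x,y in((240,105),(312,138),(255,288),(180,262))]
print(np.round(q,1),np.mean(q,0)); q=np.array(q)
for e in (q[0]-q[3],q[1]-q[2],q[0]-q[1],q[3]-q[2]): print(np.linalg.norm(e).round(1),np.degrees(np.arctan2(e[1],e[0])).round(1))
print('net',ray('top',(386.1,198.3),97),ray('scene',(158.8,136.4),97))
for cam in('top','scene'):
    a=np.load(cam+'0.npz'); Q=cloud(cam,a['d']); m=(abs(Q[...,0]-495)<60)&(abs(Q[...,1]+305)<60)&(abs(Q[...,2]-97)<7)
    s=Q[m]; h=cv2.convexHull(s[:,:2].astype(np.float32)); mo=cv2.moments(h); print(cam,len(s),mo['m10']/mo['m00'],mo['m01']/mo['m00'],np.median(s[:,2]),mo['m00'], cv2.approxPolyDP(h,6,True)[:,0].round(0).tolist())
    print('surf',np.median(Q[(abs(Q[...,0]-380)<40)&(abs(Q[...,1]-200)<60)][:,2]))
s=ctrl.sense(); from scipy.spatial.transform import Rotation as R
w,x,y,z=s['ee_rot']; M=R.from_quat([x,y,z,w]).as_matrix(); print(M.round(3))
E
```

```text
[[ 534.2 -281.3]
 [ 521.8 -307.5]
 [ 466.3 -284.7]
 [ 476.  -257.5]] [ 499.59501547 -282.75249897]
62.9 -22.2
60.0 -22.2
28.9 64.6
28.9 70.4
net [ 498.45433589 -285.99662163   97.        ] [ 505.20851585 -288.67797744   97.        ]
top 764 500.9456183564914 -285.14101142688264 97.23717597230166 6434.686634576181 [[547.0, -302.0], [538.0, -251.0], [481.0, -246.0], [456.0, -262.0], [461.0, -314.0], [512.0, -330.0]]
surf 1.601154711271306
scene 440 502.65244670227594 -285.79122457518565 95.72679662708197 6641.63085215399 [[548.0, -305.0], [544.0, -252.0], [478.0, -247.0], [457.0, -263.0], [463.0, -316.0], [511.0, -332.0]]
surf 0.10899119125269863
[[ 0.943  0.333  0.   ]
 [ 0.333 -0.943  0.   ]
 [ 0.    -0.    -1.   ]]
```

>>> {"fn": "send_rows", "kwargs": {
  "targets": [
    {"offset": [28, 25, 0], "spin": 0.4},
    {"offset": [28, 25, 0], "spin": 0.4},
    {"offset": [28, 25, 0], "spin": 0.4},
    {"offset": [28, 25, 0], "spin": 0.8},
    {"offset": [28, 25, 0], "spin": 0.8},
    {"offset": [28, 25, 0], "spin": 0.8},
    {"offset": [28, 25, 0], "spin": 0.8},
    {"offset": [28, 25, 0], "spin": 0.8}
  ],
  "grip": 1
}}

```text
time_s: 1.07
eef_pos: [424.9, -271.3, 231.5]
ee_rot: [0.0, 0.841, 0.541, 0.0]
force: [0.4, -1.0, -0.6]
grip_width: 1.002
grip_force: 0.0
```

```bash
cat >> h.py <<'E'
from scipy.spatial.transform import Rotation as R
def wrist():
    s=ctrl.sense(); im,d=ctrl.capture('wrist'); c=ctrl.calibration('wrist')
    w,x,y,z=s['ee_rot']; T=np.eye(4); T[:3,:3]=R.from_quat([x,y,z,w]).as_matrix(); T[:3,3]=s['eef_pos']
    return s,im,d,T@c['mount'],c
def wray(uv,z,M,c):
    q=np.array([uv[0]-c['cx'],uv[1]-c['cy']]); r=np.linalg.norm(q); t=r/c['fx']
    v=M[:3,:3]@np.r_[q/r*np.sin(t),np.cos(t)]; o=M[:3,3]
    return o+v*(z-o[2])/v[2]
def wpix(p,M,c):
    v=M[:3,:3].T@(np.asarray(p)-M[:3,3]); t=np.arctan2(np.hypot(*v[:2]),v[2])
    return np.array([c['cx'],c['cy']])+v[:2]/np.hypot(*v[:2])*t*c['fx']
def wtop(im,M,c,x0,y0,z,half,n=400):   # rectified overhead patch at height z: rows: +x up, cols: -y right
    g=np.linspace(half,-half,n); m=np.array([[wpix((x0+a,y0+b,z),M,c) for b in g] for a in g],np.float32)
    return cv2.remap(im,m[...,0],m[...,1],cv2.INTER_LINEAR)
E
python3 - <<'E'
from h import *
s,im,d,M,c=wrist(); print(s['eef_pos'],{k:np.round(v,2) for k,v in c.items()})
for r in ctrl.place_of('wrist','jar_mouth'): print(r,wray(r['uv'],97,M,c))
p=wtop(im,M,c,500,-285,97,60)
cv2.imwrite('pics/w1.png',np.hstack([cv2.resize(im,(400,300)),cv2.resize(p,(300,300))])[...,::-1])
E
```

```text
[ 424.85236898 -271.29249813  231.50883011] {'fx': np.float64(297.32), 'fy': np.float64(297.32), 'cx': np.float64(251.72), 'cy': np.float64(190.73), 'mount': array([[ 0.0000e+00, -9.5000e-01, -3.1000e-01,  7.9670e+01],
       [ 1.0000e+00,  0.0000e+00,  0.0000e+00,  6.0000e-02],
       [-0.0000e+00, -3.1000e-01,  9.5000e-01, -1.4275e+02],
       [ 0.0000e+00,  0.0000e+00,  0.0000e+00,  1.0000e+00]])}
{'uv': [333.1, 161.4], 'conf': 0.85} [ 505.87980846 -285.85474194   97.        ]
```

View pics/w1.png

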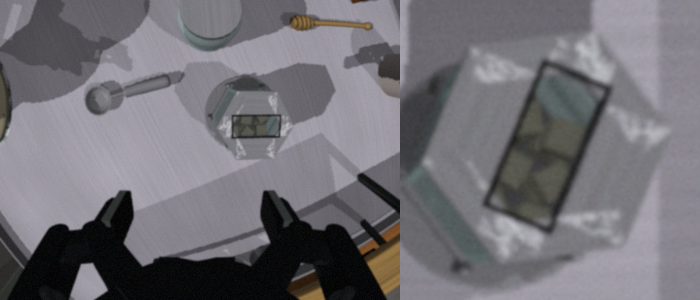

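>>> {"fn": "send_rows", "kwargs": {
  "targets": [
    {"offset": [4, 4, 0], "spin": 0.12},
    {"offset": [6, 8, 0], "spin": 0.24},
    {"offset": [8, 12, 0], "spin": 0.36},
    {"offset": [8, 16, 0], "spin": 0.48},
    {"offset": [8, 20, 0], "spin": 0.6},
    {"offset": [8, 24, 0], "spin": 0.72},
    {"offset": [8, 28, 0], "spin": 0.84},
    {"offset": [8, 32, 0], "spin": 0.96}
  ]
}}

```text
time_s: 1.83
eef_pos: [503.2, 38.0, 231.4]
ee_rot: [0.0, 0.495, 0.869, -0.0]
force: [0.6, 0.3, 0.7]
grip_width: 0.999
grip_force: 0.0
```

>>> {"fn": "send_rows", "kwargs": {
  "targets": [
    {"offset": [0, 4, 0], "spin": 0.12},
    {"offset": [-1, 8, 0], "spin": 0.24},
    {"offset": [-2, 12, 0], "spin": 0.36},
    {"offset": [-3, 16, 0], "spin": 0.48},
    {"offset": [-4, 20, 0], "spin": 0.6},
    {"offset": [-5, 24, 0], "spin": 0.62},
    {"offset": [-5, 25, 0], "spin": 0.62},
    {"offset": [-5, 25, 0], "spin": 0.62}
  ]
}}

```text
time_s: 2.5
eef_pos: [453.1, 288.4, 231.1]
ee_rot: [0.0, 0.208, 0.978, 0.0]
force: [0.4, -0.4, -0.3]
grip_width: 0.999
grip_force: 0.0
```

```bash
cat > look.py <<'E'
from h import *
s,im,d,M,c=wrist(); q=s['ee_rot']; print(s['time_s'],s['eef_pos'],'yaw y',np.degrees(2*np.arctan2(q[2],q[1]))-90,s['joints'])
for r in ctrl.place_of('wrist','wing_grip'): print(r,wray(r['uv'],58,M,c))
p=wtop(im,M,c,457,303,78,60)
cv2.imwrite('pics/w2.png',np.hstack([cv2.resize(im,(400,300)),cv2.resize(p,(300,300))])[...,::-1])
E
python3 look.py
```

```text
2.5 [453.11139969 288.42171784 231.14943118] yaw y 66.00279903314487 [ 3.48570603e-01  3.39699758e-01  1.46129614e+00  5.73013956e-05
  1.34053763e+00 -8.03408631e-01]
{'uv': [265.2, 167.7], 'conf': 0.67} [456.88270664 304.11939816  58.        ]
{'uv': [377.5, 112.1], 'conf': 0.64} [447.80917489 445.6316349   58.        ]
```

View pics/w2.png

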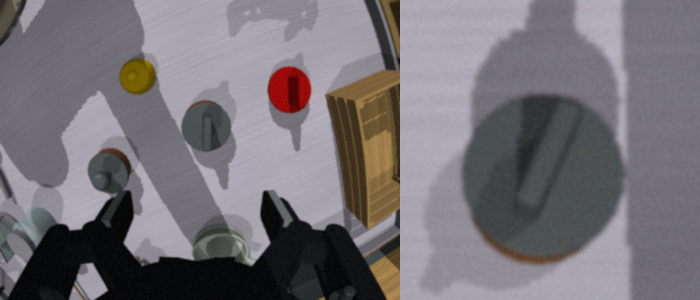

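>>> {"fn": "send_rows", "kwargs": {
  "targets": [
    {"offset": [0.4, 1.5, 0], "spin": 0},
    {"offset": [0.4, 1.5, -3], "spin": 0},
    {"offset": [0.4, 1.5, -6], "spin": 0},
    {"offset": [0.4, 1.5, -9], "spin": 0},
    {"offset": [0.4, 1.5, -12], "spin": 0},
    {"offset": [0.4, 1.5, -13], "spin": 0},
    {"offset": [0.4, 1.5, -13], "spin": 0},
    {"offset": [0.4, 1.5, -13], "spin": 0}
  ]
}}

```text
time_s: 3.27
eef_pos: [458.6, 301.0, 102.4]
ee_rot: [0.0, 0.21, 0.978, 0.0]
force: [-0.2, -0.3, -0.1]
grip_width: 1.003
grip_force: 0.0
```

```bash
sed -i 's/w2/w3/' look.py; python3 look.py
```

```text
3.2667 [458.56600748 300.96789852 102.35426726] yaw y 65.74672267531412 [ 3.67206485e-01  4.96272533e-01  1.58913965e+00 -1.17237111e-04
  1.05523207e+00 -7.80232545e-01]
{'uv': [431.4, 128.5], 'conf': 0.97} [452.46734222 445.46425192  58.        ]
{'uv': [251.9, 212.5], 'conf': 0.88} [456.62817134 303.11242358  58.        ]
```

View pics/w3.png

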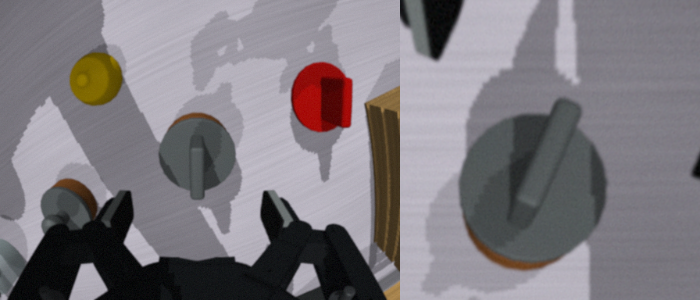

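>>> {"fn": "send_rows", "kwargs": {
  "targets": [
    {"offset": [-0.15, 0.2, -2], "spin": 0},
    {"offset": [-0.15, 0.2, -4], "spin": 0},
    {"offset": [-0.15, 0.2, -5.5], "spin": 0},
    {"offset": [-0.15, 0.2, -6.1], "spin": 0},
    {"offset": [-0.15, 0.2, -6.1], "spin": 0},
    {"offset": [-0.15, 0.2, -6.1], "spin": 0}
  ]
}}

```text
time_s: 3.87
eef_pos: [456.8, 303.9, 41.6]
ee_rot: [0.001, 0.209, 0.978, 0.001]
force: [0.8, -0.5, -0.3]
grip_width: 1.0
grip_force: 0.0
```

>>> {"fn": "send_rows", "kwargs": {
  "targets": [
    {"offset": [0, 0, 0], "spin": 0},
    {"offset": [0, 0, 0], "spin": 0},
    {"offset": [0, 0, 0], "spin": 0},
    {"offset": [0, 0, 0], "spin": 0},
    {"offset": [0, 0, 0], "spin": 0},
    {"offset": [0, 0, 0], "spin": 0},
    {"offset": [0, 0, 0], "spin": 0},
    {"offset": [0, 0, 0], "spin": 0}
  ],
  "grip": 0,
  "squeeze": 50
}}

```text
time_s: 4.53
eef_pos: [456.2, 303.8, 40.5]
ee_rot: [0.0, 0.209, 0.978, 0.0]
force: [0.0, -0.5, 2.2]
grip_width: 0.132
grip_force: 49.1
```

>>> {"fn": "send_rows", "kwargs": {
  "targets": [
    {"offset": [0, 0, 2], "spin": 0},
    {"offset": [0, 0, 5], "spin": 0},
    {"offset": [0, 0, 8], "spin": 0},
    {"offset": [0, 0, 12], "spin": 0},
    {"offset": [0, 0, 16], "spin": 0},
    {"offset": [0, 0, 19], "spin": 0},
    {"offset": [0, 0, 19], "spin": 0},
    {"offset": [0, 0, 19], "spin": 0}
  ]
}}

```text
time_s: 5.2
eef_pos: [456.4, 303.8, 231.3]
ee_rot: [0.001, 0.209, 0.978, 0.001]
force: [0.3, 0.0, -2.4]
grip_width: 0.133
grip_force: 48.8
```

>>> {"fn": "send_rows", "kwargs": {
  "targets": [
    {"offset": [2, -3, 0], "spin": 0},
    {"offset": [4, -6, 0], "spin": 0},
    {"offset": [5, -9.5, 0], "spin": 0},
    {"offset": [6, -13, 0], "spin": 0},
    {"offset": [6, -16.5, 0], "spin": 0},
    {"offset": [6, -20, 0], "spin": 0},
    {"offset": [6, -23.5, 0], "spin": 0},
    {"offset": [6, -27, 0], "spin": 0}
  ]
}}

```text
time_s: 5.87
eef_pos: [515.1, 32.2, 228.4]
ee_rot: [-0.002, 0.209, 0.978, -0.0]
force: [0.6, 0.6, -1.0]
grip_width: 0.136
grip_force: 48.8
```

>>> {"fn": "send_rows", "kwargs": {
  "targets": [
    {"offset": [0, -3.5, 0], "spin": 0},
    {"offset": [0, -7, 0], "spin": 0},
    {"offset": [0, -10.5, 0], "spin": 0},
    {"offset": [0, -14, 0], "spin": 0},
    {"offset": [0, -17.5, 0], "spin": 0},
    {"offset": [0, -21, 0], "spin": 0},
    {"offset": [-0.5, -24, 0], "spin": 0},
    {"offset": [-1, -27, 0], "spin": 0}
  ]
}}

```text
time_s: 6.53
eef_pos: [505.2, -237.6, 228.1]
ee_rot: [-0.002, 0.21, 0.978, 0.001]
force: [0.3, -0.2, -1.2]
grip_width: 0.132
grip_force: 48.8
```

>>> {"fn": "send_rows", "kwargs": {
  "targets": [
    {"offset": [-0.5, -2, 0], "spin": 0.02},
    {"offset": [-0.5, -4, 0], "spin": 0.02},
    {"offset": [-0.5, -4.5, 0], "spin": 0.02},
    {"offset": [-0.5, -4.5, 0], "spin": 0.02},
    {"offset": [-0.5, -4.5, 0], "spin": 0.02},
    {"offset": [-0.5, -4.5, 0], "spin": 0.02}
  ]
}}

```text
time_s: 7.03
eef_pos: [501.2, -280.1, 229.8]
ee_rot: [-0.0, 0.199, 0.98, 0.0]
force: [-0.4, 0.6, -1.1]
grip_width: 0.133
grip_force: 48.9
```

```bash
python3 - <<'E'
from h import *
s,im,d,M,c=wrist(); q=s['ee_rot']; print(s['time_s'],s['eef_pos'],'yaw y',np.degrees(2*np.arctan2(q[2],q[1]))-90,s['force'],s['grip_width'],s['grip_force'])
for cam in('wrist','scene'):
  if cam=='scene': im2,d2=ctrl.capture(cam)
  for k in('wing_grip','key_bar','jar_mouth'):
    for r in ctrl.place_of(cam,k): print(cam,k,r)
cv2.imwrite('pics/w4.png',np.hstack([cv2.resize(im,(400,300)),cv2.resize(im2[60:240,80:320],(400,300))])[...,::-1])
E
```

```text
7.0333 [ 501.22057127 -280.08026641  229.75083629] yaw y 67.0385078165408 [-0.35904499  0.58594509 -1.13076905] 0.1332685932641445 48.90212059020996
wrist wing_grip {'uv': [248.7, 265.8], 'conf': 0.56}
wrist key_bar {'uv': [254.2, 226.1], 'conf': 0.87}
wrist jar_mouth {'uv': [249.5, 180.7], 'conf': 0.61}
scene wing_grip {'uv': [153.7, 96.9], 'conf': 0.93}
scene wing_grip {'uv': [384.4, 247.0], 'conf': 0.75}
scene key_bar {'uv': [375.3, 257.2], 'conf': 0.79}
scene key_bar {'uv': [153.9, 108.7], 'conf': 0.6}
scene jar_mouth {'uv': [162.3, 135.7], 'conf': 0.84}
```

View pics/w4.png

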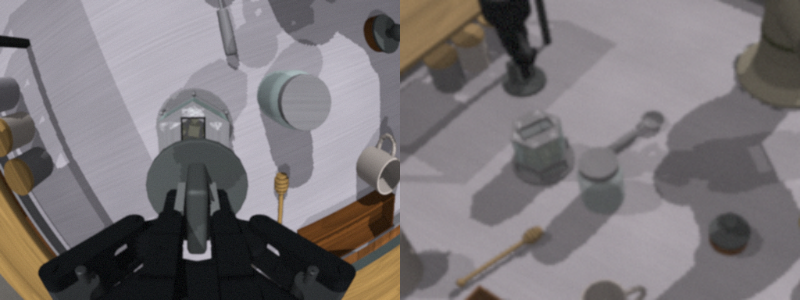

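>>> {"fn": "send_rows", "kwargs": {
  "targets": [
    {"offset": [0, -0.3, -3], "spin": 0.01},
    {"offset": [0, -0.3, -6], "spin": 0.01},
    {"offset": [0, -0.3, -7], "spin": 0.01},
    {"offset": [0, -0.3, -7], "spin": 0.01},
    {"offset": [0, -0.3, -7], "spin": 0.01}
  ]
}}

```text
time_s: 7.85
eef_pos: [501.4, -284.5, 161.2]
ee_rot: [0.0, 0.195, 0.981, -0.0]
force: [-0.2, -0.5, -0.9]
grip_width: 0.135
grip_force: 48.9
```

```bash
python3 - <<'E'
from h import *
s,im,d,M,c=wrist(); q=s['ee_rot']; print(s['time_s'],s['eef_pos'],'yaw y',np.degrees(2*np.arctan2(q[2],q[1]))-90)
for k in('wing_grip','key_bar','jar_mouth'):
    for r in ctrl.place_of('wrist',k): print(k,r, wray(r['uv'],97,M,c))
for z in(97,): print([wpix((502+x*np.cos(-.394)-y*np.sin(-.394),-285+x*np.sin(-.394)+y*np.cos(-.394),z),M,c).round(0) for x,y in((30,13),(30,-13),(-30,-13),(-30,13))])
cv2.imwrite('pics/w5.png',cv2.resize(im[100:340,120:400],(700,600),interpolation=cv2.INTER_CUBIC)[...,::-1])
E
```

```text
7.85 [ 501.41515429 -284.4778366   161.18707639] yaw y 67.55124197394875
wing_grip {'uv': [252.0, 268.3], 'conf': 0.8} [ 552.85997663 -304.34283087   97.        ]
key_bar {'uv': [256.5, 222.6], 'conf': 0.58} [ 515.93020596 -285.42962348   97.        ]
[array([267., 242.]), array([233., 242.]), array([232., 167.]), array([268., 167.])]
```

View pics/w5.png

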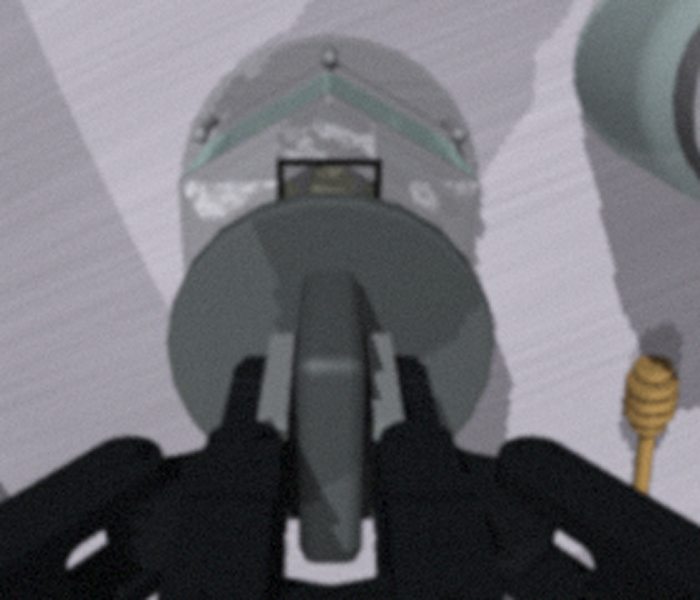

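>>> {"fn": "send_rows", "kwargs": {
  "targets": [
    {"offset": [0, 0, -1.5], "spin": 0},
    {"offset": [0, 0, -2.5], "spin": 0},
    {"offset": [0, 0, -3.2], "spin": 0},
    {"offset": [0, 0, -3.9], "spin": 0},
    {"offset": [0, 0, -4.4], "spin": 0},
    {"offset": [0, 0, -4.7], "spin": 0},
    {"offset": [0, 0, -4.7], "spin": 0},
    {"offset": [0, 0, -4.7], "spin": 0}
  ]
}}

```text
time_s: 8.72
eef_pos: [501.2, -284.4, 113.5]
ee_rot: [0.0, 0.195, 0.981, -0.0]
force: [-0.2, -0.1, -0.8]
grip_width: 0.134
grip_force: 48.9
```

>>> {"fn": "send_rows", "kwargs": {
  "targets": [
    {"offset": [0, 0, -0.1], "spin": 0},
    {"offset": [0, 0, -0.15], "spin": 0},
    {"offset": [0, 0, -0.2], "spin": 0},
    {"offset": [0, 0, -0.2], "spin": 0}
  ]
}}

```text
time_s: 9.05
eef_pos: [501.2, -284.4, 111.5]
ee_rot: [0.0, 0.195, 0.981, -0.0]
force: [1.0, 0.3, 0.3]
grip_width: 0.132
grip_force: 49.0
```

>>> {"fn": "send_rows", "kwargs": {
  "targets": [
    {"offset": [0, 0, -0.05], "spin": 0},
    {"offset": [0, 0, -0.1], "spin": 0},
    {"offset": [0, 0, -0.1], "spin": 0}
  ]
}}

```text
time_s: 9.3
eef_pos: [501.2, -284.4, 111.5]
ee_rot: [0.0, 0.195, 0.981, -0.0]
force: [-4.2, 1.1, 8.7]
grip_width: 0.137
grip_force: 50.4
```

>>> {"fn": "send_rows", "kwargs": {
  "targets": [
    {"offset": [0, 0, 0.05], "spin": -0.1},
    {"offset": [0, 0, 0.05], "spin": -0.2},
    {"offset": [0, 0, 0.05], "spin": -0.3},
    {"offset": [0, 0, 0.05], "spin": -0.4},
    {"offset": [0, 0, 0.05], "spin": -0.5},
    {"offset": [0, 0, 0.05], "spin": -0.6},
    {"offset": [0, 0, 0.05], "spin": -0.7},
    {"offset": [0, 0, 0.05], "spin": -0.8}
  ]
}}

```text
time_s: 9.97
eef_pos: [501.3, -284.6, 111.5]
ee_rot: [0.001, 0.563, 0.826, -0.0]
force: [-1.1, 0.5, 3.7]
grip_width: 0.134
grip_force: 49.6
```

>>> {"fn": "send_rows", "kwargs": {
  "targets": [
    {"offset": [0, 0, 0], "spin": -0.1},
    {"offset": [0, 0, 0], "spin": -0.2},
    {"offset": [0, 0, 0], "spin": -0.3},
    {"offset": [0, 0, 0], "spin": -0.4},
    {"offset": [0, 0, 0], "spin": -0.5},
    {"offset": [0, 0, 0], "spin": -0.6},
    {"offset": [0, 0, 0], "spin": -0.7},
    {"offset": [0, 0, 0], "spin": -0.77}
  ]
}}

```text
time_s: 10.63
eef_pos: [501.3, -284.6, 111.5]
ee_rot: [0.001, 0.832, 0.554, 0.0]
force: [-1.6, -0.9, 3.4]
grip_width: 0.134
grip_force: 49.6
```

>>> {"fn": "send_rows", "kwargs": {
  "targets": [
    {"offset": [0, 0, 0], "spin": 0},
    {"offset": [0, 0, 0], "spin": 0}
  ]
}}

```text
time_s: 10.8
eef_pos: [501.4, -284.6, 111.5]
ee_rot: [0.001, 0.83, 0.557, 0.0]
force: [-0.1, -0.8, 5.4]
grip_width: 0.137
grip_force: 49.8
```

```bash
python3 - <<'E'
from h import *
s,im,d,M,c=wrist(); q=s['ee_rot']; print(s['time_s'],s['eef_pos'],'yaw y',np.degrees(2*np.arctan2(q[2],q[1]))-90,s['force'],s['wrist_torque'],s['joints'])
cv2.imwrite('pics/w6.png',cv2.resize(im[100:340,120:400],(700,600),interpolation=cv2.INTER_CUBIC)[...,::-1])
E
```

```text
10.8 [ 501.39711945 -284.60383325  111.50249887] yaw y -22.284798346332693 [-0.05917394 -0.77816007  5.3785009 ] [ 0.09060678  0.18330447 -0.06758443] [-7.19387158e-01  5.39061742e-01  1.49097408e+00  3.23625993e-06
  1.11014885e+00 -3.30445490e-01]
```

View pics/w6.png

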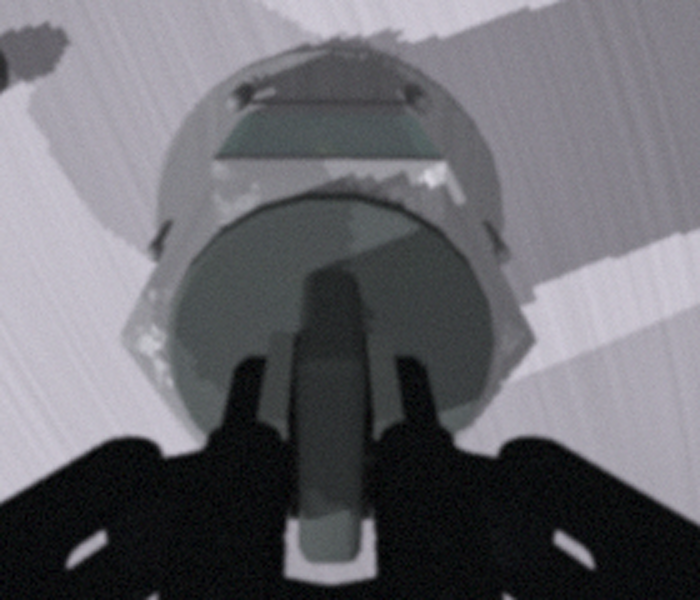

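>>> {"fn": "send_rows", "kwargs": {
  "targets": [
    {"offset": [0, 0, 0], "spin": 0},
    {"offset": [0, 0, 0], "spin": 0},
    {"offset": [0, 0, 0], "spin": 0},
    {"offset": [0, 0, 0], "spin": 0},
    {"offset": [0, 0, 0], "spin": 0},
    {"offset": [0, 0, 0], "spin": 0}
  ],
  "grip": 0.7
}}

```text
time_s: 11.35
eef_pos: [501.1, -284.3, 110.7]
ee_rot: [-0.0, 0.831, 0.556, -0.0]
force: [-0.8, -0.4, 0.1]
grip_width: 0.7
grip_force: 0.0
```

>>> {"fn": "send_rows", "kwargs": {
  "targets": [
    {"offset": [0, 0, 1.5], "spin": 0},
    {"offset": [0, 0, 4], "spin": 0},
    {"offset": [0, 0, 7], "spin": 0},
    {"offset": [0, 0, 10], "spin": 0},
    {"offset": [-2, 0, 13], "spin": 0},
    {"offset": [-5, 0, 15], "spin": 0},
    {"offset": [-8, 0, 15], "spin": 0},
    {"offset": [-10, 0, 15], "spin": 0}
  ]
}}

```text
time_s: 12.02
eef_pos: [399.5, -284.3, 262.0]
ee_rot: [0.001, 0.831, 0.556, -0.0]
force: [0.8, 0.1, -1.3]
grip_width: 0.699
grip_force: 0.0
```

>>> {"fn": "send_rows", "kwargs": {
  "targets": [
    {"offset": [-4, 0, 0], "spin": 0},
    {"offset": [-8, 0, 0], "spin": 0},
    {"offset": [-10, 0, 0], "spin": 0},
    {"offset": [-10, 0, 0], "spin": 0},
    {"offset": [-10, 0, 0], "spin": 0}
  ]
}}

```text
time_s: 12.43
eef_pos: [300.7, -284.5, 261.2]
ee_rot: [0.001, 0.831, 0.556, 0.0]
force: [1.0, 0.5, -0.1]
grip_width: 0.698
grip_force: 0.0
```

```bash
python3 - <<'E'
from h import *
s=ctrl.sense(); print(s['time_s'],s['eef_pos'],s['force'])
ims=[]
for cam in('top','scene'):
    im,d=ctrl.capture(cam); Q=cloud(cam,d); m=(abs(Q[...,0]-502)<50)&(abs(Q[...,1]+285)<50)
    for lo,hi in((100,112),(140,160)):
        t=Q[m&(Q[...,2]>lo)&(Q[...,2]<hi)]
        if len(t)>4: w,v=np.linalg.eigh(np.cov(t[:,:2].T)); print(cam,lo,len(t),t.mean(0).round(1),np.median(t[:,2]),np.degrees(np.arctan2(v[1,1],v[0,1])).round(1))
        if lo==100 and len(t)>4: A=np.c_[t[:,:2]-t[:,:2].mean(0),np.ones(len(t))]; print('tilt',np.linalg.lstsq(A,t[:,2],rcond=None)[0])
    ims.append(cv2.resize(im[130:250,330:450] if cam=='top' else im[60:180,90:210],(300,300)))
ims.append(cv2.resize(im[120:300,190:430],(200,300)))
cv2.imwrite('pics/end.png',np.hstack(ims)[...,::-1])
E
```

```text
12.4333 [ 300.7332244  -284.50292878  261.19718086] [ 0.97227245  0.48656076 -0.07235485]
top 100 570 [ 500.2 -281.   104.8] 104.80535579682305 166.4
tilt [-4.73148994e-03  4.09207730e-05  1.04798721e+02]
top 140 102 [ 500.8 -282.6  148.1] 148.28252554899893 68.2
scene 100 289 [ 507.1 -280.2  104. ] 104.00036214656825 134.8
tilt [-4.80070127e-03 -7.06559885e-03  1.04033471e+02]
scene 140 53 [ 504.7 -282.   146.9] 147.5600034803614 70.2
```

View pics/end.png

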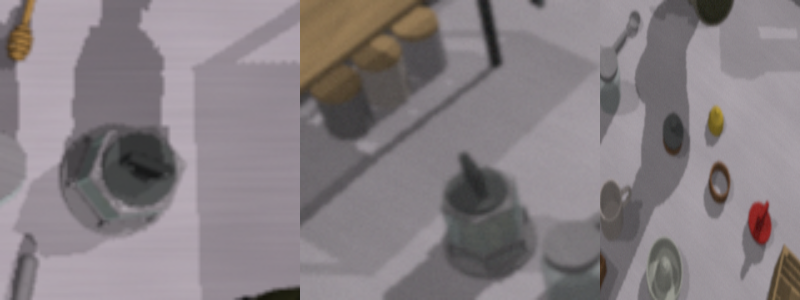

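The lid sits flat: its disc top is at about 104.5 mm and the tilt is under 0.5°. The wing lies at about 68°, across the slot at −22.6°. The knob lid is still on its rest.

```bash
python3 -c "
from rig import ctrl
print(ctrl.finish_job())"
```

```text
the job is handed in; nothing more can be done
None
```

The wing-grip lid is on the hexagonal jar, measured flat and turned a quarter turn across the slot; I let go, left the knob lid on its rest, and handed the job in at about 12.5 s (no verdict was returned).

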